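# Set out the paver size sample

## Robot

A 6-joint arm with a two-finger parallel gripper is mounted at the origin on the work surface. World frame = base frame: x ahead of the robot, y to its left, z up, the work surface at z = 0. Lengths are in m, angles in rad, forces in N, time in s.
With the tool pointing down it reaches from about 0.275 to 0.75 m from the base axis. Payload 10.2 kg.
Tool frame: the origin (TCP) lies at the very end of the fingers, on their centre line; the grasp point (between the pads) lies 19 mm behind it; z points along the fingers, y is the line along which they close (so a half turn about z gives the same grasp; the last joint's range is limited). The gripper opens to 85 mm and grips with 20 to 120 N. Pads are 22 mm wide; open, the fingers measure 114 mm over their backs; the gripper's body (76 mm by 85 mm) begins 54 mm behind the grasp point. The pads swing forward as they close: fully open they stand 13 mm farther back than shut.
Start: joints at [-1.33, 0.313, 1.498, -0, 1.331, -0.223], TCP at [0.235, -0.47, 0.209] pointing down, gripper open.
Joint ranges: [-2.94, 2.94], [-0.97, 2.17], [0.19, 2.56], [-1.23, 4.37], [0.02, 3.11], [-2.88, 2.88]. Speed limits (rad/s): [2.39, 2.39, 3.01, 3.14, 3.14, 3.14].

## Interface

Orientations are given as [roll, pitch, yaw] about the fixed x, y, z axes, in that order (R = Rz(yaw) Ry(pitch) Rx(roll)).
In Python, from workcell import env gives the robot as it stands.
- The arm moves only by the tool send_rows, never from a script. Its argument "deltas" is a list of rows, each an object with "travel": the shift along the tool's x, y, z in m, a list of three; "yaw": the turn about the tool's z in rad; "gripper": the gripper command: -1 is fully open, 1 is shut, values between are in proportion. A call has 1 to 5 rows; each row shifts and turns the commanded pose from where the row before left it, along the tool's axes as they then stand; what a row does not reach is not made up. A row lasts 1/10 s, in which the tool goes at most 50 mm and 8.59 degrees, less where a joint would pass 70% of its speed; a pose out of reach is approached as far as the arm can. A call with a gripper value outside its range is refused whole. The fingers move at their own pace and stop on an object; "grip_force" is the grip in N (left out, the last holds). Time passes only in rows, so rows that do not move let the fingers close. It gives the time, the measured TCP pose, the force, the opening and the grip force at its end, in the units of the state.
- env.get_obs(): the state, without advancing time (a new reading comes with each control period).
- env.get_image(name): name is "scene" or "top"; returns a dict with "image" (480x640x3 uint8, red, green, blue), "intrinsics" (3x3 intrinsics, pixels), "rvec" (rotation vector, rad) and "tvec" (3), from world to camera coordinates, as OpenCV has them. Camera axes: x right, y down, z forward; pixel columns grow to the right and rows downward; lengths in m; the calibration is good to about 2 mm. A picture is of the moment at which its call begins. There is no depth.
- env.finish_job(): hands the job in; it is judged then, once.
The state is a dict: "time_s": time; "joints": joint angles; "joint_vel": joint speeds; "joint_torque": joint torques, N m; "eef_pos": TCP position; "tool_rot": TCP orientation; "wrist_force": force on the tool from outside, world axes, zero at the start; "moment": the same for the moment, N m; "opening": finger opening in m; "grasp_force": force on a finger pad.
Only numpy, scipy, OpenCV 4.12 (cv2) and the standard library are available. Lean on these libraries where they do the work, as an engineer would, in place of code of your own. Each camera call takes 0.05 s, during which the arm holds its last target. There are 200 camera calls.

## Task

Set out the size sample on the wooden sample board: take the four pebble pavers standing loose on the bench and stand them on the rubber pads in order of size, one to a pad, the smallest next to the steel end stop and the largest farthest from it. Each stands upright with its pale face up, centred on its pad with its long side running across the board, square to the back rail. Set them down rather than drop them, do not disturb the glass jar that stands among them; the pavers on the long curing board behind are not part of the job.

Things in the scene. Friction and masses are not known exactly. Their poses are not given: they have to be found in the camera images.
- paver_a: The smallest loose pebble paving stone of the four standing on the bench: round, 50 mm across, 60 mm high, about 0.26 kg, dark grey concrete with a pale domed top face. Sides are upright and flat enough to pinch from above. Origin at the centre of its underside, z up. Starts upright on the bench top (height 0).
- paver_b: The second smallest loose pebble paving stone of the four standing on the bench: oblong with round ends, 70 mm long and 54 mm wide, 60 mm high, about 0.42 kg, dark grey concrete with a pale domed top face. Sides are upright and flat enough to pinch from above. Origin at the centre of its underside, z up, x along its length, y across its width. Starts upright on the bench top (height 0).
- paver_c: The second largest loose pebble paving stone of the four standing on the bench: oblong with round ends, 90 mm long and 58 mm wide, 60 mm high, about 0.6 kg, dark grey concrete with a pale domed top face. Sides are upright and flat enough to pinch from above. Origin at the centre of its underside, z up, x along its length, y across its width. Starts upright on the bench top (height 0).
- paver_d: The largest loose pebble paving stone of the four standing on the bench: oblong with round ends, 110 mm long and 62 mm wide, 60 mm high, about 0.8 kg, dark grey concrete with a pale domed top face. Sides are upright and flat enough to pinch from above. Origin at the centre of its underside, z up, x along its length, y across its width. Starts upright on the bench top (height 0).
- pad_1: One of four identical black ribbed rubber pads in a straight row on the wooden sample board (which name lies where changes): 120 x 72 mm, 2 mm thick, 108 mm apart centre to centre. Origin at the centre of its underside, 18 mm above the bench, so a paver on it has its underside at 20 mm; x runs across the board to the back rail (the pad's long side), y along the row. Fixed.
- pad_2: One of four identical black ribbed rubber pads in a straight row on the wooden sample board (which name lies where changes): 120 x 72 mm, 2 mm thick, 108 mm apart centre to centre. Origin at the centre of its underside, 18 mm above the bench, so a paver on it has its underside at 20 mm; x runs across the board to the back rail (the pad's long side), y along the row. Fixed.
- pad_3: One of four identical black ribbed rubber pads in a straight row on the wooden sample board (which name lies where changes): 120 x 72 mm, 2 mm thick, 108 mm apart centre to centre. Origin at the centre of its underside, 18 mm above the bench, so a paver on it has its underside at 20 mm; x runs across the board to the back rail (the pad's long side), y along the row. Fixed.
- pad_4: One of four identical black ribbed rubber pads in a straight row on the wooden sample board (which name lies where changes): 120 x 72 mm, 2 mm thick, 108 mm apart centre to centre. Origin at the centre of its underside, 18 mm above the bench, so a paver on it has its underside at 20 mm; x runs across the board to the back rail (the pad's long side), y along the row. Fixed.
- end_stop: Steel end stop: low upright plate 90 x 8 mm, 34 mm high, fixed at one end of the row of pads (either end); a wooden ticket holder with a blank card, 62 mm high, is at the other. Origin at the centre of its foot, 18 mm above the bench; x across the board, y along the row. Pad centres are 105, 213, 321, 429 mm away. Board 600 x 160 mm; back rail 20 mm high, 83 mm behind the pads' centre line.
- stone_jar: Closed glass jar of sample gravel with a steel lid, 54 mm across and 92 mm high, standing on the bench among the pavers. Not part of the job: do not knock it over or push it away. Origin at the centre of its underside, z up.
Mind the look-alikes: they are no part of the job. Leave any green look-alike of the paver_b alone.

How it is judged:
At the end, for the whole second after the job is handed in: From the end stop outwards the pads carry the pavers from smallest to largest, each within 12 mm of its pad's centre along and across the row, on the pad, upright within 0.1 rad, the oblong ones within 0.2 rad of square to the row; all at rest, the jar upright (horizontal distance between paver_a and end_stop between 0.093 and 0.117 m and x of paver_a in the frame of end_stop between -0.012 and 0.012 m and height (world z) of paver_a between 0.016 and 0.025 m and angle between each of paver_a, paver_b, paver_c, paver_d's own z axis and vertical below 0.1 rad and linear speed of each of paver_a, paver_b, paver_c, paver_d below 0.02 m/s and horizontal distance between paver_b and end_stop between 0.201 and 0.225 m and x of paver_b in the frame of end_stop between -0.012 and 0.012 m and height (world z) of paver_b between 0.016 and 0.025 m and angle between the x axis of each of paver_b, paver_c, paver_d and the x axis of end_stop, either way round below 0.2 rad and horizontal distance between paver_c and end_stop between 0.309 and 0.333 m and x of paver_c in the frame of end_stop between -0.012 and 0.012 m and height (world z) of paver_c between 0.016 and 0.025 m and horizontal distance between paver_d and end_stop between 0.417 and 0.441 m and x of paver_d in the frame of end_stop between -0.012 and 0.012 m and height (world z) of paver_d between 0.016 and 0.025 m and angle between stone_jar's own z axis and vertical below 0.2 rad); the robot touches nothing.
It fails at once if the glass jar is knocked over or pushed more than 25 mm (distance of stone_jar from where it was at the start of the episode above 0.025 m or angle between stone_jar's own z axis and vertical above 0.4 rad).
It fails at once if a paver is dropped or thrown (moves faster than 0.6 m/s without the fingers touching it) ((linear speed of paver_a above 0.6 m/s and contact force between paver_a and the fingers below 0.1 N) or (linear speed of paver_b above 0.6 m/s and contact force between paver_b and the fingers below 0.1 N) or (linear speed of paver_c above 0.6 m/s and contact force between paver_c and the fingers below 0.1 N) or (linear speed of paver_d above 0.6 m/s and contact force between paver_d and the fingers below 0.1 N)).
It also fails if it takes over 99 s, if anything falls off the work surface, if the arm or the gripper's body presses on something with over 40 N, if the wrist force passes 120 N, or if a joint passes its speed limit or range.

## Working session

There is one attempt and no reset: what is moved stays moved. The work goes in short steps, Python scripts to look and compute and a tool call to move; the robot and the scene stay as the last step left them, time stands still between calls to the robot, and variables do not carry over. Pictures are saved under pics/ and viewed, at most 14 in all, crops included, and the job is handed in when it is done.

Besides the shell and the picture viewer there is one more tool, called after "Call:" as name(argument=value, ...), one argument or row to a line, values as JSON. send_rows: Moves the arm, as the interface text tells. Its arguments: {"type":"object","properties":{"deltas":{"type":"array"},"grip_force":{"type":"number"}},"required":["deltas"]}

```bash
mkdir -p pics; python3 - <<'E'
from workcell import env
import cv2,pickle
d={}
for n in("scene","top"):
    r=env.get_image(n);d[n]=r;cv2.imwrite(f"pics/{n}0.png",r["image"][:,:,::-1]);print(n,r["intrinsics"],r["rvec"],r["tvec"])
pickle.dump(d,open("p0.pkl","wb"));print(env.get_obs())
E
```

```text
scene [[622.45443963   0.         322.62107443]
 [  0.         622.45443963 229.85301255]
 [  0.           0.           1.        ]] [ 1.58373446  1.77293668 -0.8568723 ] [ 0.0380993  -0.26060083  1.77514286]
top [[517.19839071   0.         315.97619247]
 [  0.         517.19839071 238.0129979 ]
 [  0.           0.           1.        ]] [ 2.17641999 -2.18633662  0.06296989] [0.00198141 0.48697018 0.95277785]
{'time_s': 0.1, 'joints': array([-1.33040834e+00,  3.13404565e-01,  1.49833640e+00,  2.25225580e-05,
        1.33098174e+00, -2.23418159e-01]), 'joint_vel': array([ 0.00194229, -0.00176541, -0.0023502 , -0.00084551, -0.00029973,
        0.00074763]), 'joint_torque': array([ 2.29073550e-03, -4.12898147e+01, -2.60144055e+01, -1.65355618e-04,
        3.05711714e-03,  1.51675272e-05]), 'eef_pos': array([ 0.23478933, -0.46930562,  0.20809623]), 'tool_rot': array([-3.14049553e+00, -2.71708414e-04,  4.63800638e-01]), 'wrist_force': array([-0.64476458, -0.04615091,  0.16121693]), 'moment': array([ 0.02435366, -0.0362504 , -0.01456264]), 'grasp_force': 0.0, 'opening': 0.08534366567419381}
```

View pics/top0.png

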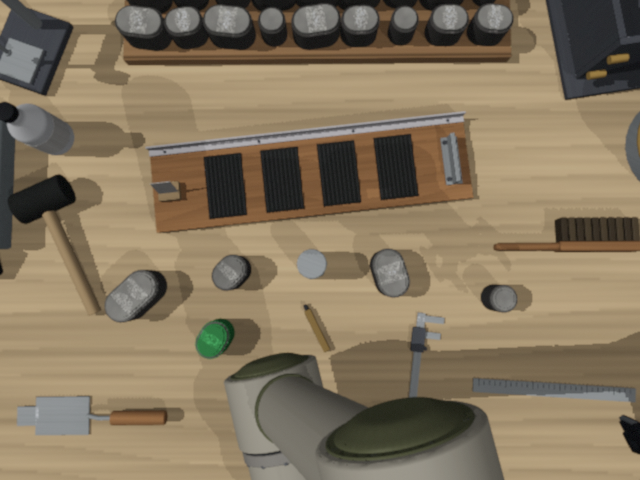

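View pics/scene0.png

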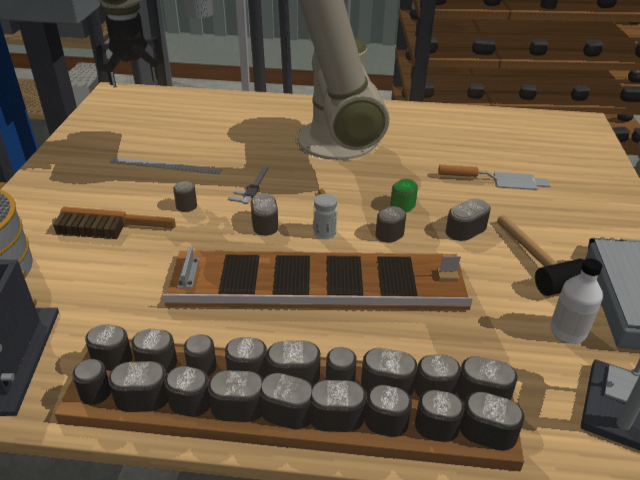

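The top view shows paver_d at (135,296), paver_b at (231,272), paver_c at (390,272), paver_a at (500,298), the jar at (312,264) and a green decoy at (214,338). The pads are at about (225,185), (282,180), (339,173) and (396,167), with the end stop at (451,158), so it is on the −y side. The scene view agrees.

```bash
cat > h.py <<'E'
import cv2,numpy as np
def ray(r,px,z):
    K,t=r["intrinsics"],np.ravel(r["tvec"]);R=cv2.Rodrigues(np.array(r["rvec"]))[0]
    c=-R.T@t;d=(R.T@np.linalg.inv(K)@np.c_[np.reshape(px,(-1,2)),np.ones(np.size(px)//2)].T).T
    return (c+d*((z-c[2])/d[:,2])[:,None])[:,:2]
def rect(r,m,z):
    cs,_=cv2.findContours(m,cv2.RETR_EXTERNAL,cv2.CHAIN_APPROX_NONE)
    c=max(cs,key=cv2.contourArea)
    p=ray(r,cv2.convexHull(c).reshape(-1,2).astype(float),z).astype(np.float32)
    (x,y),(w,h),a=cv2.minAreaRect(p*1000)
    if w<h:w,h,a=h,w,a+90
    a=(a+90)%180-90
    return np.round([x,y,w,h,a],1)  # mm; a: long-axis direction deg from world x
def blob(r,u,v,s,lo,hi,z,satmax=60):
    im=r["image"];hsv=cv2.cvtColor(im,cv2.COLOR_RGB2HSV)
    m=((hsv[...,2]>=lo)&(hsv[...,2]<=hi)&(hsv[...,1]<satmax)).astype(np.uint8)*255
    w=np.zeros_like(m);w[v-s:v+s,u-s:u+s]=255
    m=cv2.morphologyEx(m&w,cv2.MORPH_CLOSE,np.ones((5,5)));m=cv2.morphologyEx(m,cv2.MORPH_OPEN,np.ones((3,3)))
    return rect(r,m,z),m
E
python3 - <<'E'
import pickle,cv2,numpy as np
from h import *
d=pickle.load(open("p0.pkl","rb"));r=d["top"];M=np.zeros((480,640),np.uint8)
for n,u,v,s in(("d",135,296,38),("b",231,272,27),("c",390,272,30),("a",502,298,22),("jar",312,264,22)):
    for lo in (85,100):
        q,m=blob(r,u,v,s,lo,255,.092 if n=="jar" else .055,70);print(n,lo,q)
    M|=m
for u,v in((225,185),(282,180),(339,173),(396,167)):
    q,m=blob(r,u,v,38,0,60,.02,256);M|=m;print("pad",q)
q,m=blob(r,451,158,28,90,255,.03,60);print("stop",q);M|=m
print(r["image"][296,135],r["image"][290,120],r["image"][310,145])
o=r["image"].copy();o[M>0]=(o[M>0]//2+np.array([127,0,0])).astype(np.uint8)
cv2.imwrite("pics/m0.png",o[90:360,70:560,::-1])
E
```

```text
d 85 [381.9 334.3 104.2  59.6 -46.3]
d 100 [382.3 335.5 102.7  58.7 -43.7]
b 85 [424.8 158.   67.   50.4 -37.6]
b 100 [424.  159.4  63.1  48.5 -45. ]
c 85 [ 422.  -134.6   88.3   56.7   16.2]
c 100 [ 420.5 -135.6   85.    55.    17.6]
a 85 [ 3.758e+02 -3.355e+02  4.600e+01  4.460e+01 -2.000e-01]
a 100 [ 374.  -336.4   42.7   42.4   89.8]
jar 85 [437.7   7.4  52.4  52.3  63.3]
jar 100 [437.7   7.4  52.4  52.3  63.3]
pad [587.1 170.8 117.3  70.7   6. ]
pad [598.   63.6 118.1  70.8   5.8]
pad [609.6 -43.7 118.   70.4   6. ]
pad [ 620.9 -150.7  118.    70.7    5.9]
stop [ 633.4 -251.9   95.9   31.3    6.3]
[150 148 144] [119 119 114] [24 22 22]
```

View pics/m0.png

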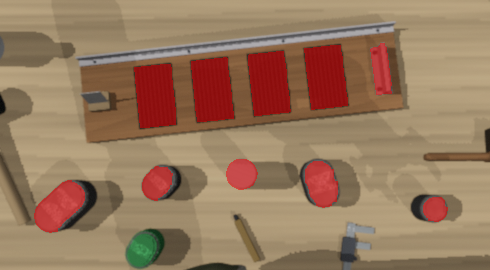

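Call:
send_rows(
  deltas=[
    {"travel": [0,0,0.02],"yaw": 0.12,"gripper": -1},
    {"travel": [0,0,0.02],"yaw": 0.12,"gripper": -1},
    {"travel": [0,0,0.02],"yaw": 0.12,"gripper": -1},
    {"travel": [0.031,-0.024,0],"yaw": 0,"gripper": -1},
    {"travel": [0.031,-0.024,0],"yaw": 0,"gripper": -1},
  ],
  grip_force=50,
)

```text
time_s: 0.6
eef_pos: [0.2916, -0.4145, 0.1476]
tool_rot: [-3.14, 0.0, 0.101]
wrist_force: [0.5, 0.1, -0.2]
opening: 0.0852
grasp_force: 0.0
```

Call:
send_rows(
  deltas=[
    {"travel": [0.031,-0.024,0],"yaw": 0,"gripper": -1},
    {"travel": [0.031,-0.024,0],"yaw": 0,"gripper": -1},
    {"travel": [0.03,-0.022,0],"yaw": 0,"gripper": -1},
    {"travel": [0,0,0],"yaw": 0,"gripper": -1},
  ],
)

```text
time_s: 1.0
eef_pos: [0.3779, -0.3334, 0.1484]
tool_rot: [-3.141, -0.0, 0.108]
wrist_force: [-0.9, -0.1, 0.6]
opening: 0.0855
grasp_force: 0.0
```

```bash
cat > look.py <<'E'
import sys,cv2
from workcell import env
from h import *
def to(x,y,yaw):
    o=env.get_obs();p=o["eef_pos"];dx,dy=x/1000-p[0],y/1000-p[1];w=o["tool_rot"][2]
    print("pos",np.round(p,4),"yaw",round(w,3),"tool dx,dy at yaw",yaw,np.round([dx*np.cos(yaw)+dy*np.sin(yaw),dx*np.sin(yaw)-dy*np.cos(yaw)],4),"tool turn",round(w-yaw,3),"open",round(o["opening"],4),"t",o["time_s"])
def shot(cam,fn,box=None):
    r=env.get_image(cam);i=r["image"]
    if box:i=cv2.resize(i[box[1]:box[3],box[0]:box[2]],None,fx=2,fy=2)
    cv2.imwrite(fn,i[:,:,::-1]);return r
E
python3 - <<'E'
from look import *
to(375,-336,.105)
shot("top","pics/t1.png",(300,60,620,360))
E
```

```text
pos [ 0.3779 -0.3334  0.1484] yaw 0.108 tool dx,dy at yaw 0.105 [-0.0032  0.0023] tool turn 0.003 open 0.0855 t 1.0
```

View pics/t1.png

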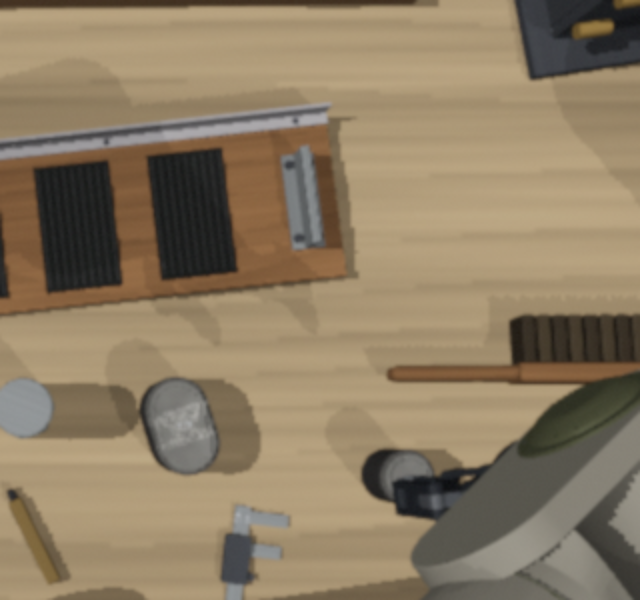

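The view shows the jar, paver_c and pads unobstructed, with the gripper over paver_a at crop pixel (400,475). It looks shifted outward because of parallax. Correct and descend.

Call:
send_rows(
  deltas=[
    {"travel": [-0.003,0.002,0.03],"yaw": 0,"gripper": -1},
    {"travel": [0,0,0.03],"yaw": 0,"gripper": -1},
    {"travel": [0,0,0.03],"yaw": 0,"gripper": -1},
    {"travel": [0,0,0.03],"yaw": 0,"gripper": -1},
    {"travel": [0,0,0.016],"yaw": 0,"gripper": -1},
  ],
)

```text
time_s: 1.55
eef_pos: [0.3715, -0.3383, 0.0102]
tool_rot: [-3.139, 0.002, 0.102]
wrist_force: [1.1, 0.3, 1.0]
opening: 0.0853
grasp_force: 0.0
```

Call:
send_rows(
  deltas=[
    {"travel": [0,0,0],"yaw": 0,"gripper": 1},
    {"travel": [0,0,0],"yaw": 0,"gripper": 1},
    {"travel": [0,0,0],"yaw": 0,"gripper": 1},
    {"travel": [0,0,0],"yaw": 0,"gripper": 1},
    {"travel": [0,0,0],"yaw": 0,"gripper": 1},
  ],
)

```text
time_s: 2.05
eef_pos: [0.3732, -0.3392, 0.014]
tool_rot: [3.14, -0.001, 0.104]
wrist_force: [-1.6, 1.7, 7.7]
opening: 0.048
grasp_force: 52.4
```

```bash
python3 -c "
from look import *
to(621,-151,.105);print(env.get_obs()['grasp_force'])"
```

```text
pos [ 0.3732 -0.3392  0.014 ] yaw 0.104 tool dx,dy at yaw 0.105 [ 0.2662 -0.1611] tool turn -0.001 open 0.048 t 2.05
52.37416863441467
```

Call:
send_rows(
  deltas=[
    {"travel": [0,0,-0.01],"yaw": 0,"gripper": 1},
    {"travel": [0,0,-0.025],"yaw": 0,"gripper": 1},
    {"travel": [0,0,-0.035],"yaw": 0,"gripper": 1},
    {"travel": [0.01,-0.006,-0.03],"yaw": 0,"gripper": 1},
    {"travel": [0.03,-0.018,-0.01],"yaw": 0,"gripper": 1},
  ],
)

```text
time_s: 2.55
eef_pos: [0.4106, -0.3126, 0.1267]
tool_rot: [3.136, -0.003, 0.101]
wrist_force: [1.4, -0.1, -2.6]
opening: 0.0478
grasp_force: 52.4
```

Call:
send_rows(
  deltas=[
    {"travel": [0.035,-0.021,0],"yaw": 0,"gripper": 1},
    {"travel": [0.035,-0.021,0],"yaw": 0,"gripper": 1},
    {"travel": [0.035,-0.021,0],"yaw": 0,"gripper": 1},
    {"travel": [0.035,-0.021,0],"yaw": 0,"gripper": 1},
    {"travel": [0.035,-0.021,0],"yaw": 0,"gripper": 1},
  ],
)

```text
time_s: 3.05
eef_pos: [0.5747, -0.1868, 0.1236]
tool_rot: [3.141, -0.001, 0.104]
wrist_force: [1.1, -0.6, -2.5]
opening: 0.048
grasp_force: 52.4
```

Call:
send_rows(
  deltas=[
    {"travel": [0.03,-0.018,0],"yaw": 0,"gripper": 1},
    {"travel": [0.018,-0.012,0],"yaw": 0,"gripper": 1},
    {"travel": [0,0,0],"yaw": 0,"gripper": 1},
    {"travel": [0,0,0],"yaw": 0,"gripper": 1},
  ],
)

```text
time_s: 3.45
eef_pos: [0.6179, -0.1532, 0.1229]
tool_rot: [3.141, 0.0, 0.104]
wrist_force: [-0.0, -0.1, -3.5]
opening: 0.0479
grasp_force: 52.4
```

```bash
python3 -c "
from look import *
to(621,-151,.105);print(env.get_obs()['grasp_force'])
shot('top','pics/t2.png',(300,60,620,360))"
```

```text
pos [ 0.6179 -0.1532  0.1229] yaw 0.104 tool dx,dy at yaw 0.105 [ 0.0033 -0.0018] tool turn -0.001 open 0.0479 t 3.45
52.419397830963135
```

View pics/t2.png

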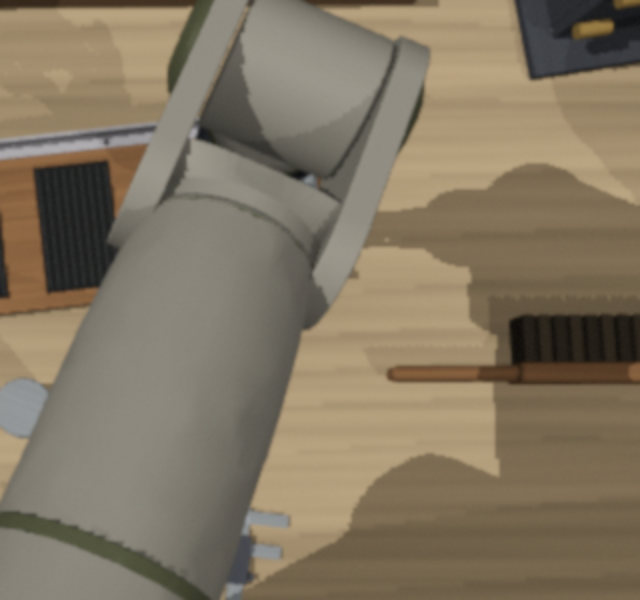

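The arm hides the pad from above, so rely on the pose. Lower paver_a; its bench contact was at TCP z 0.014, so the pad contact should be at about 0.034.

Call:
send_rows(
  deltas=[
    {"travel": [0.002,-0.002,0.025],"yaw": 0,"gripper": 1},
    {"travel": [0,0,0.025],"yaw": 0,"gripper": 1},
    {"travel": [0,0,0.02],"yaw": 0,"gripper": 1},
    {"travel": [0,0,0.01],"yaw": 0,"gripper": 1},
    {"travel": [0,0,0],"yaw": 0,"gripper": 1},
  ],
)

```text
time_s: 4.0
eef_pos: [0.619, -0.1514, 0.0418]
tool_rot: [-3.141, 0.002, 0.103]
wrist_force: [0.1, -0.3, -2.6]
opening: 0.048
grasp_force: 52.4
```

Call:
send_rows(
  deltas=[
    {"travel": [0,0,0.004],"yaw": 0,"gripper": 1},
    {"travel": [0,0,0.003],"yaw": 0,"gripper": 1},
    {"travel": [0,0,0],"yaw": 0,"gripper": 1},
  ],
)

```text
time_s: 4.3
eef_pos: [0.62, -0.151, 0.0359]
tool_rot: [3.141, -0.0, 0.104]
wrist_force: [0.5, 0.1, -2.9]
opening: 0.0481
grasp_force: 52.4
```

Call:
send_rows(
  deltas=[
    {"travel": [0,0,0.001],"yaw": 0,"gripper": 1},
    {"travel": [0,0,0.001],"yaw": 0,"gripper": 1},
    {"travel": [0,0,0],"yaw": 0,"gripper": 1},
  ],
)

```text
time_s: 4.6
eef_pos: [0.6201, -0.151, 0.034]
tool_rot: [3.141, -0.001, 0.104]
wrist_force: [-0.7, 1.1, 0.4]
opening: 0.0482
grasp_force: 52.7
```

Call:
send_rows(
  deltas=[
    {"travel": [0,0,0.001],"yaw": 0,"gripper": 1},
    {"travel": [0,0,0],"yaw": 0,"gripper": 0},
    {"travel": [0,0,0],"yaw": 0,"gripper": -1},
    {"travel": [0,0,0],"yaw": 0,"gripper": -1},
    {"travel": [0,0,0],"yaw": 0,"gripper": -1},
  ],
)

```text
time_s: 5.1
eef_pos: [0.6199, -0.151, 0.0325]
tool_rot: [-3.142, -0.0, 0.104]
wrist_force: [-0.7, -0.2, 0.1]
opening: 0.0855
grasp_force: 0.0
```

Call:
send_rows(
  deltas=[
    {"travel": [0,0,-0.03],"yaw": 0,"gripper": -1},
    {"travel": [0,0,-0.04],"yaw": 0,"gripper": -1},
    {"travel": [0,0,-0.03],"yaw": -0.095,"gripper": -1},
    {"travel": [0,0,0],"yaw": -0.095,"gripper": -1},
    {"travel": [0,0,0],"yaw": 0,"gripper": -1},
  ],
)

```text
time_s: 5.6
eef_pos: [0.6201, -0.151, 0.1332]
tool_rot: [3.141, -0.001, 0.295]
wrist_force: [0.1, 0.3, -1.0]
opening: 0.0851
grasp_force: 0.0
```

```bash
python3 -c "
from look import *
to(421,-135,.295)"
```

```text
pos [ 0.6201 -0.151   0.1332] yaw 0.295 tool dx,dy at yaw 0.295 [-0.1859 -0.0732] tool turn -0.0 open 0.0851 t 5.6
```

Call:
send_rows(
  deltas=[
    {"travel": [-0.03,-0.012,0],"yaw": 0,"gripper": -1},
    {"travel": [-0.034,-0.013,0],"yaw": 0,"gripper": -1},
    {"travel": [-0.034,-0.013,0],"yaw": 0,"gripper": -1},
    {"travel": [-0.034,-0.013,0],"yaw": 0,"gripper": -1},
    {"travel": [-0.034,-0.013,0],"yaw": 0,"gripper": -1},
  ],
)

```text
time_s: 6.1
eef_pos: [0.4406, -0.1372, 0.1317]
tool_rot: [-3.14, 0.001, 0.291]
wrist_force: [0.4, -1.1, 0.5]
opening: 0.0856
grasp_force: 0.0
```

Call:
send_rows(
  deltas=[
    {"travel": [-0.02,-0.009,0],"yaw": 0,"gripper": -1},
    {"travel": [0,0,0],"yaw": 0,"gripper": -1},
    {"travel": [0,0,0],"yaw": 0,"gripper": -1},
  ],
)

```text
time_s: 6.4
eef_pos: [0.4208, -0.135, 0.1324]
tool_rot: [-3.141, 0.0, 0.292]
wrist_force: [0.5, 0.2, -0.7]
opening: 0.0851
grasp_force: 0.0
```

```bash
python3 -c "
from look import *
to(421,-135,.295)
r=shot('top','pics/t3.png')
print(blob(r,398,158,20,85,255,.075,70)[0], 'a on pad')
r=shot('scene','pics/s3.png',(150,130,470,370))"
```

```text
pos [ 0.4208 -0.135   0.1324] yaw 0.292 tool dx,dy at yaw 0.295 [0.0002 0.    ] tool turn -0.003 open 0.0851 t 6.4
[ 6.230e+02 -1.525e+02  4.320e+01  4.270e+01 -4.000e-01] a on pad
```

View pics/s3.png

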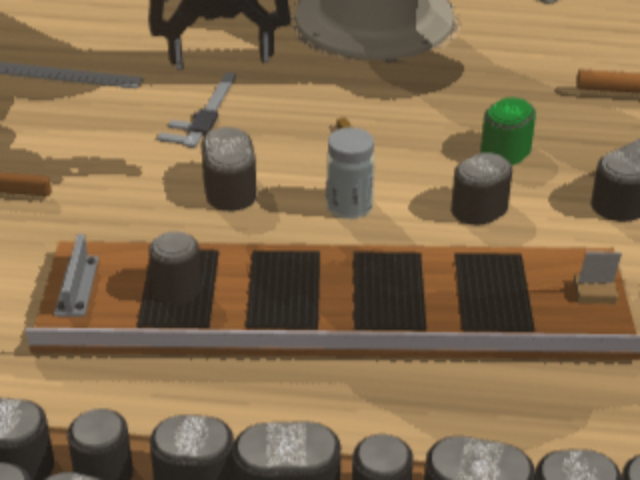

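paver_a stands upright on the pad nearest the stop (crop (175,270)) and measures within about 3 mm of centre. Descend on paver_c.

Call:
send_rows(
  deltas=[
    {"travel": [0,0,0.03],"yaw": 0,"gripper": -1},
    {"travel": [0,0,0.03],"yaw": 0,"gripper": -1},
    {"travel": [0,0,0.03],"yaw": 0,"gripper": -1},
    {"travel": [0,0,0.02],"yaw": 0,"gripper": -1},
    {"travel": [0,0,0.009],"yaw": 0,"gripper": -1},
  ],
)

```text
time_s: 7.0
eef_pos: [0.4204, -0.1344, 0.0117]
tool_rot: [-3.139, 0.002, 0.293]
wrist_force: [-0.6, -0.5, 0.5]
opening: 0.0857
grasp_force: 0.0
```

Call:
send_rows(
  deltas=[
    {"travel": [0,0,0],"yaw": 0,"gripper": 1},
    {"travel": [0,0,0],"yaw": 0,"gripper": 1},
    {"travel": [0,0,0],"yaw": 0,"gripper": 1},
    {"travel": [0,0,0],"yaw": 0,"gripper": 1},
    {"travel": [0,0,0],"yaw": 0,"gripper": 1},
  ],
  grip_force=60,
)

```text
time_s: 7.5
eef_pos: [0.4212, -0.1349, 0.0147]
tool_rot: [3.141, -0.001, 0.294]
wrist_force: [-1.7, 4.0, 5.5]
opening: 0.0563
grasp_force: 66.4
```

Call:
send_rows(
  deltas=[
    {"travel": [0,0,-0.01],"yaw": 0,"gripper": 1},
    {"travel": [0,0,-0.025],"yaw": 0,"gripper": 1},
    {"travel": [0,0,-0.035],"yaw": 0.095,"gripper": 1},
    {"travel": [0,0,-0.04],"yaw": 0.095,"gripper": 1},
    {"travel": [0,0,0],"yaw": 0,"gripper": 1},
  ],
)

```text
time_s: 8.0
eef_pos: [0.4229, -0.1363, 0.1285]
tool_rot: [3.135, -0.008, 0.102]
wrist_force: [-0.7, 0.4, -6.4]
opening: 0.0564
grasp_force: 67.1
```

```bash
python3 -c "
from look import *
to(598,64,.105)"
```

```text
pos [ 0.4229 -0.1363  0.1285] yaw 0.102 tool dx,dy at yaw 0.105 [ 0.1951 -0.1809] tool turn -0.003 open 0.0564 t 8.0
```

Call:
send_rows(
  deltas=[
    {"travel": [0.025,-0.015,0],"yaw": 0,"gripper": 1},
    {"travel": [0.03,-0.025,0],"yaw": 0,"gripper": 1},
    {"travel": [0.03,-0.028,0],"yaw": 0,"gripper": 1},
    {"travel": [0.03,-0.03,0],"yaw": 0,"gripper": 1},
    {"travel": [0.03,-0.03,0],"yaw": 0,"gripper": 1},
  ],
)

```text
time_s: 8.5
eef_pos: [0.5519, 0.0089, 0.1225]
tool_rot: [-3.141, 0.002, 0.105]
wrist_force: [1.2, -0.9, -6.5]
opening: 0.0565
grasp_force: 67.0
```

Call:
send_rows(
  deltas=[
    {"travel": [0.03,-0.03,0],"yaw": 0,"gripper": 1},
    {"travel": [0.02,-0.023,0],"yaw": 0,"gripper": 1},
    {"travel": [0,0,0],"yaw": 0,"gripper": 1},
    {"travel": [0,0,0],"yaw": 0,"gripper": 1},
  ],
)

```text
time_s: 8.9
eef_pos: [0.5952, 0.0656, 0.1222]
tool_rot: [-3.141, 0.003, 0.106]
wrist_force: [0.1, -1.1, -6.7]
opening: 0.0561
grasp_force: 67.1
```

```bash
python3 -c "
from look import *
to(598,64,.105)"
```

```text
pos [0.5952 0.0656 0.1222] yaw 0.106 tool dx,dy at yaw 0.105 [0.0027 0.0019] tool turn 0.001 open 0.0561 t 8.9
```

Call:
send_rows(
  deltas=[
    {"travel": [0.003,0.002,0.025],"yaw": 0,"gripper": 1},
    {"travel": [0,0,0.025],"yaw": 0,"gripper": 1},
    {"travel": [0,0,0.02],"yaw": 0,"gripper": 1},
    {"travel": [0,0,0.01],"yaw": 0,"gripper": 1},
    {"travel": [0,0,0.003],"yaw": 0,"gripper": 1},
  ],
)

```text
time_s: 9.4
eef_pos: [0.5983, 0.063, 0.0396]
tool_rot: [-3.141, 0.002, 0.103]
wrist_force: [0.2, -0.6, -6.2]
opening: 0.0565
grasp_force: 67.0
```

Call:
send_rows(
  deltas=[
    {"travel": [0,0,0.002],"yaw": 0,"gripper": 1},
    {"travel": [0,0,0.001],"yaw": 0,"gripper": 1},
    {"travel": [0,0,0],"yaw": 0,"gripper": 1},
    {"travel": [0,0,0],"yaw": 0,"gripper": 1},
  ],
)

```text
time_s: 9.8
eef_pos: [0.5994, 0.0636, 0.0382]
tool_rot: [3.141, -0.001, 0.104]
wrist_force: [0.3, -0.1, -6.0]
opening: 0.0563
grasp_force: 67.0
```

Call:
send_rows(
  deltas=[
    {"travel": [0,0,0.001],"yaw": 0,"gripper": 1},
    {"travel": [0,0,0.001],"yaw": 0,"gripper": 1},
    {"travel": [0,0,0.001],"yaw": 0,"gripper": 1},
    {"travel": [0,0,0],"yaw": 0,"gripper": 1},
  ],
)

```text
time_s: 10.2
eef_pos: [0.5991, 0.0637, 0.0348]
tool_rot: [3.142, 0.0, 0.104]
wrist_force: [-1.1, -0.1, -2.1]
opening: 0.0561
grasp_force: 67.4
```

Call:
send_rows(
  deltas=[
    {"travel": [0,0,0.001],"yaw": 0,"gripper": 1},
    {"travel": [0,0,0],"yaw": 0,"gripper": 0},
    {"travel": [0,0,0],"yaw": 0,"gripper": -1},
    {"travel": [0,0,0],"yaw": 0,"gripper": -1},
    {"travel": [0,0,0],"yaw": 0,"gripper": -1},
  ],
)

```text
time_s: 10.7
eef_pos: [0.5996, 0.0636, 0.0339]
tool_rot: [3.141, -0.001, 0.104]
wrist_force: [-0.2, 0.7, 0.3]
opening: 0.0855
grasp_force: 0.0
```

Call:
send_rows(
  deltas=[
    {"travel": [0,0,-0.03],"yaw": 0,"gripper": -1},
    {"travel": [0,0,-0.04],"yaw": 0,"gripper": -1},
    {"travel": [0,0,-0.03],"yaw": -0.14,"gripper": -1},
    {"travel": [0,0,0],"yaw": -0.14,"gripper": -1},
    {"travel": [0,0,0],"yaw": -0.14,"gripper": -1},
  ],
)

```text
time_s: 11.2
eef_pos: [0.5997, 0.0636, 0.1348]
tool_rot: [3.14, -0.002, 0.53]
wrist_force: [-0.4, 0.0, -0.7]
opening: 0.0855
grasp_force: 0.0
```

```bash
python3 -c "
from h import *
import pickle
r=pickle.load(open('p0.pkl','rb'))['top']
for n,u,v,s in(('d',135,296,38),('b',231,272,27)):
  for lo in(75,85,95):
    q,m=blob(r,u,v,s,lo,255,.055,70)
    c=max(cv2.findContours(m,0,1)[0],key=cv2.contourArea)
    m2=cv2.drawContours(np.zeros_like(m),[c],-1,255,-1);ys,xs=np.nonzero(m2)
    p=ray(r,np.c_[xs,ys].astype(float),.055);w,V=np.linalg.eigh(np.cov(p.T));print(n,lo,p.mean(0),np.arctan(V[1,1]/V[0,1]),np.sqrt(w)*4)
"
```

```text
d 75 [0.3819445  0.33422014] -0.7787994523607933 [0.06423017 0.11190668]
d 85 [0.38194246 0.33483117] -0.7790729291733982 [0.06328306 0.11113848]
d 95 [0.38196999 0.33528601] -0.7824271728514441 [0.06251965 0.11048502]
b 75 [0.42371519 0.15772269] -0.6306357877136447 [0.0526837 0.0684357]
b 85 [0.42368139 0.15825114] -0.6082838530966327 [0.05193355 0.06789073]
b 95 [0.42359426 0.15937911] -0.5944789967101839 [0.05007931 0.06599224]
```

Call:
send_rows(
  deltas=[
    {"travel": [0,0,0],"yaw": -0.142,"gripper": -1},
    {"travel": [0,0,0],"yaw": -0.142,"gripper": -1},
    {"travel": [0,0,0],"yaw": -0.142,"gripper": -1},
    {"travel": [0,0,0],"yaw": -0.142,"gripper": -1},
    {"travel": [0,0,0],"yaw": -0.142,"gripper": -1},
  ],
)

```text
time_s: 11.7
eef_pos: [0.5993, 0.0636, 0.1337]
tool_rot: [3.141, -0.0, 1.24]
wrist_force: [-0.9, 0.8, -1.1]
opening: 0.0858
grasp_force: 0.0
```

Call:
send_rows(
  deltas=[
    {"travel": [0,0,0],"yaw": -0.142,"gripper": -1},
    {"travel": [0,0,0],"yaw": -0.142,"gripper": -1},
    {"travel": [0,0,0],"yaw": -0.142,"gripper": -1},
    {"travel": [0,0,0],"yaw": -0.142,"gripper": -1},
    {"travel": [0,0,0],"yaw": -0.142,"gripper": -1},
  ],
)

```text
time_s: 12.2
eef_pos: [0.5993, 0.0636, 0.1337]
tool_rot: [3.141, 0.0, 1.95]
wrist_force: [-0.3, -0.0, 0.4]
opening: 0.0852
grasp_force: 0.0
```

Call:
send_rows(
  deltas=[
    {"travel": [0,0,0],"yaw": -0.142,"gripper": -1},
    {"travel": [0,0,0],"yaw": -0.142,"gripper": -1},
    {"travel": [0,0,0],"yaw": -0.142,"gripper": -1},
    {"travel": [0,0,0],"yaw": -0.142,"gripper": -1},
    {"travel": [0,0,0],"yaw": 0,"gripper": -1},
  ],
)

```text
time_s: 12.7
eef_pos: [0.5993, 0.0636, 0.1337]
tool_rot: [3.141, 0.0, 2.513]
wrist_force: [0.4, 0.5, -0.6]
opening: 0.0858
grasp_force: 0.0
```

```bash
python3 -c "
from look import *
to(424,158.5,2.52)"
```

```text
pos [0.5993 0.0636 0.1337] yaw 2.513 tool dx,dy at yaw 2.52 [ 0.1977 -0.0249] tool turn -0.007 open 0.0858 t 12.7
```

Call:
send_rows(
  deltas=[
    {"travel": [0.03,-0.004,0],"yaw": 0,"gripper": -1},
    {"travel": [0.034,-0.005,0],"yaw": 0,"gripper": -1},
    {"travel": [0.034,-0.004,0],"yaw": 0,"gripper": -1},
    {"travel": [0.034,-0.004,0],"yaw": 0,"gripper": -1},
    {"travel": [0.034,-0.004,0],"yaw": 0,"gripper": -1},
  ],
)

```text
time_s: 13.2
eef_pos: [0.4515, 0.1449, 0.1337]
tool_rot: [3.141, 0.001, 2.507]
wrist_force: [0.3, 1.5, 0.2]
opening: 0.0855
grasp_force: 0.0
```

Call:
send_rows(
  deltas=[
    {"travel": [0.031,-0.004,0],"yaw": 0,"gripper": -1},
    {"travel": [0,0,0],"yaw": 0,"gripper": -1},
    {"travel": [0,0,0],"yaw": 0,"gripper": -1},
  ],
)

```text
time_s: 13.5
eef_pos: [0.4256, 0.1596, 0.134]
tool_rot: [3.141, 0.001, 2.51]
wrist_force: [-0.0, -0.2, 0.7]
opening: 0.0857
grasp_force: 0.0
```

```bash
python3 -c "
from look import *
to(424,158.5,2.52)
r=shot('top','pics/t4.png')
print(blob(r,398,158,20,85,255,.075,70)[0], 'a on pad')
print(blob(r,281,178,34,85,255,.075,70)[0], 'c on pad')"
```

```text
pos [0.4256 0.1596 0.134 ] yaw 2.51 tool dx,dy at yaw 2.52 [ 0.0006 -0.0018] tool turn -0.01 open 0.0857 t 13.5
[ 6.230e+02 -1.525e+02  4.320e+01  4.270e+01 -4.000e-01] a on pad
[600.9  63.2  84.6  53.1   7.2] c on pad
```

View pics/t4.png

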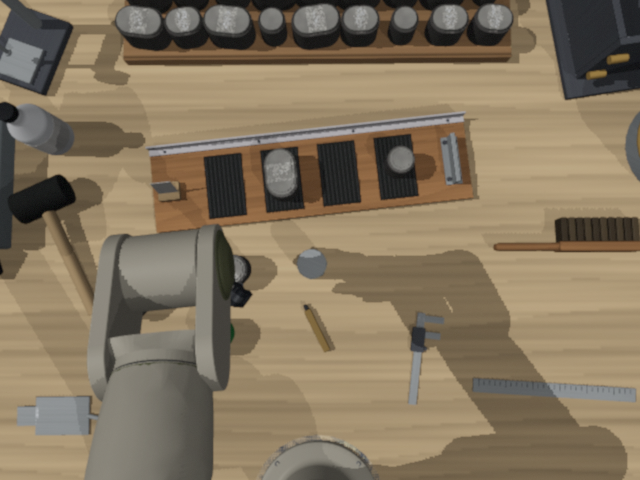

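paver_a (400,160) and paver_c (281,173) are centred on their pads within about 3 mm. The gripper is above paver_b at about (240,270). Descend, grasp and lift.

Call:
send_rows(
  deltas=[
    {"travel": [0.0,-0.002,0.03],"yaw": 0,"gripper": -1},
    {"travel": [0,0,0.03],"yaw": 0,"gripper": -1},
    {"travel": [0,0,0.03],"yaw": 0,"gripper": -1},
    {"travel": [0,0,0.02],"yaw": 0,"gripper": -1},
    {"travel": [0,0,0.01],"yaw": 0,"gripper": -1},
  ],
)

```text
time_s: 14.05
eef_pos: [0.4241, 0.1572, 0.0119]
tool_rot: [-3.14, -0.002, 2.509]
wrist_force: [0.4, 0.3, 0.3]
opening: 0.0855
grasp_force: 0.0
```

Call:
send_rows(
  deltas=[
    {"travel": [0,0,0],"yaw": 0,"gripper": 1},
    {"travel": [0,0,0],"yaw": 0,"gripper": 1},
    {"travel": [0,0,0],"yaw": 0,"gripper": 1},
    {"travel": [0,0,0],"yaw": 0,"gripper": 1},
    {"travel": [0,0,0],"yaw": 0,"gripper": 1},
  ],
)

```text
time_s: 14.55
eef_pos: [0.425, 0.1577, 0.015]
tool_rot: [3.14, 0.002, 2.512]
wrist_force: [-1.4, -2.1, 6.9]
opening: 0.0534
grasp_force: 63.3
```

Call:
send_rows(
  deltas=[
    {"travel": [0,0,-0.01],"yaw": 0,"gripper": 1},
    {"travel": [0,0,-0.025],"yaw": 0,"gripper": 1},
    {"travel": [0,0,-0.035],"yaw": 0,"gripper": 1},
    {"travel": [0,0,-0.04],"yaw": -0.1,"gripper": 1},
    {"travel": [0,0,0],"yaw": -0.125,"gripper": 1},
  ],
)

```text
time_s: 15.05
eef_pos: [0.4265, 0.1583, 0.129]
tool_rot: [3.137, 0.009, 2.741]
wrist_force: [0.3, -0.4, -4.7]
opening: 0.0535
grasp_force: 65.0
```

Call:
send_rows(
  deltas=[
    {"travel": [0,0,0],"yaw": -0.125,"gripper": 1},
    {"travel": [0,0,0],"yaw": -0.125,"gripper": 1},
    {"travel": [0,0,0],"yaw": -0.125,"gripper": 1},
    {"travel": [0,0,0],"yaw": -0.125,"gripper": 1},
    {"travel": [0,0,0],"yaw": 0,"gripper": 1},
  ],
)

```text
time_s: 15.55
eef_pos: [0.4239, 0.1579, 0.1243]
tool_rot: [3.141, 0.001, -3.045]
wrist_force: [0.5, -0.2, -4.7]
opening: 0.0534
grasp_force: 65.0
```

```bash
python3 -c "
from look import *
to(610,-44,3.247)"
```

```text
pos [0.4239 0.1579 0.1243] yaw -3.045 tool dx,dy at yaw 3.247 [-0.1638 -0.2204] tool turn -6.292 open 0.0534 t 15.55
```

Call:
send_rows(
  deltas=[
    {"travel": [-0.02,-0.02,0],"yaw": -0.009,"gripper": 1},
    {"travel": [-0.021,-0.028,0],"yaw": 0,"gripper": 1},
    {"travel": [-0.021,-0.028,0],"yaw": 0,"gripper": 1},
    {"travel": [-0.021,-0.028,0],"yaw": 0,"gripper": 1},
    {"travel": [-0.021,-0.028,0],"yaw": 0,"gripper": 1},
  ],
)

```text
time_s: 16.05
eef_pos: [0.5417, 0.0361, 0.1241]
tool_rot: [3.141, 0.0, -3.041]
wrist_force: [0.5, -0.2, -3.3]
opening: 0.0534
grasp_force: 64.8
```

Call:
send_rows(
  deltas=[
    {"travel": [-0.021,-0.028,0],"yaw": 0,"gripper": 1},
    {"travel": [-0.02,-0.028,0],"yaw": 0,"gripper": 1},
    {"travel": [-0.019,-0.032,0],"yaw": 0,"gripper": 1},
    {"travel": [0,0,0],"yaw": 0,"gripper": 1},
    {"travel": [0,0,0],"yaw": 0,"gripper": 1},
  ],
)

```text
time_s: 16.55
eef_pos: [0.6097, -0.0445, 0.1234]
tool_rot: [3.141, -0.001, -3.041]
wrist_force: [-1.2, 0.5, -3.9]
opening: 0.0532
grasp_force: 65.0
```

```bash
python3 -c "
from look import *
to(610,-44,3.247)"
```

```text
pos [ 0.6097 -0.0445  0.1234] yaw -3.041 tool dx,dy at yaw 3.247 [-0.0004  0.0004] tool turn -6.288 open 0.0532 t 16.55
```

Call:
send_rows(
  deltas=[
    {"travel": [0,0,0.025],"yaw": 0,"gripper": 1},
    {"travel": [0,0,0.025],"yaw": 0,"gripper": 1},
    {"travel": [0,0,0.02],"yaw": 0,"gripper": 1},
    {"travel": [0,0,0.01],"yaw": 0,"gripper": 1},
    {"travel": [0,0,0.004],"yaw": 0,"gripper": 1},
  ],
)

```text
time_s: 17.05
eef_pos: [0.6093, -0.0434, 0.0392]
tool_rot: [3.141, -0.001, -3.038]
wrist_force: [0.4, -0.8, -3.7]
opening: 0.0535
grasp_force: 65.0
```

Call:
send_rows(
  deltas=[
    {"travel": [0,0,0.002],"yaw": 0,"gripper": 1},
    {"travel": [0,0,0.001],"yaw": 0,"gripper": 1},
    {"travel": [0,0,0],"yaw": 0,"gripper": 1},
    {"travel": [0,0,0],"yaw": 0,"gripper": 1},
  ],
)

```text
time_s: 17.45
eef_pos: [0.6101, -0.0442, 0.0372]
tool_rot: [-3.141, 0.001, -3.037]
wrist_force: [0.2, 0.2, -4.4]
opening: 0.0533
grasp_force: 65.0
```

Call:
send_rows(
  deltas=[
    {"travel": [0,0,0.001],"yaw": 0,"gripper": 1},
    {"travel": [0,0,0.001],"yaw": 0,"gripper": 1},
    {"travel": [0,0,0],"yaw": 0,"gripper": 1},
    {"travel": [0,0,0],"yaw": 0,"gripper": 1},
  ],
)

```text
time_s: 17.85
eef_pos: [0.61, -0.0442, 0.0351]
tool_rot: [-3.141, 0.0, -3.037]
wrist_force: [-2.1, 0.5, 2.2]
opening: 0.0531
grasp_force: 65.7
```

Call:
send_rows(
  deltas=[
    {"travel": [0,0,0],"yaw": 0,"gripper": 0},
    {"travel": [0,0,0],"yaw": 0,"gripper": -1},
    {"travel": [0,0,0],"yaw": 0,"gripper": -1},
    {"travel": [0,0,0],"yaw": 0,"gripper": -1},
    {"travel": [0,0,-0.02],"yaw": 0,"gripper": -1},
  ],
)

```text
time_s: 18.35
eef_pos: [0.6085, -0.0438, 0.0525]
tool_rot: [3.14, -0.004, -3.037]
wrist_force: [-1.0, 0.2, -0.6]
opening: 0.0853
grasp_force: 0.0
```

Call:
send_rows(
  deltas=[
    {"travel": [0,0,-0.04],"yaw": 0,"gripper": -1},
    {"travel": [0,0,-0.04],"yaw": 0,"gripper": -1},
    {"travel": [0,0,0],"yaw": 0.127,"gripper": -1},
    {"travel": [0,0,0],"yaw": 0.127,"gripper": -1},
    {"travel": [0,0,0],"yaw": 0.127,"gripper": -1},
  ],
)

```text
time_s: 18.85
eef_pos: [0.61, -0.0441, 0.1348]
tool_rot: [3.142, 0.001, 2.86]
wrist_force: [0.4, 0.1, 0.3]
opening: 0.0857
grasp_force: 0.0
```

Call:
send_rows(
  deltas=[
    {"travel": [0,0,0],"yaw": 0.127,"gripper": -1},
    {"travel": [0,0,0],"yaw": 0.127,"gripper": -1},
    {"travel": [0,0,0],"yaw": 0.127,"gripper": -1},
    {"travel": [0,0,0],"yaw": 0.127,"gripper": -1},
    {"travel": [0,0,0],"yaw": 0,"gripper": -1},
  ],
)

```text
time_s: 19.35
eef_pos: [0.6099, -0.0441, 0.1345]
tool_rot: [3.142, 0.0, 2.356]
wrist_force: [-0.7, 0.3, 0.0]
opening: 0.0854
grasp_force: 0.0
```

```bash
python3 -c "
from look import *
to(382,335,2.36)"
```

```text
pos [ 0.6099 -0.0441  0.1345] yaw 2.356 tool dx,dy at yaw 2.36 [0.4288 0.1085] tool turn -0.004 open 0.0854 t 19.35
```

Call:
send_rows(
  deltas=[
    {"travel": [0.025,0.006,0],"yaw": 0,"gripper": -1},
    {"travel": [0.036,0.009,0],"yaw": 0,"gripper": -1},
    {"travel": [0.036,0.009,0],"yaw": 0,"gripper": -1},
    {"travel": [0.036,0.009,0],"yaw": 0,"gripper": -1},
    {"travel": [0.036,0.009,0],"yaw": 0,"gripper": -1},
  ],
)

```text
time_s: 19.85
eef_pos: [0.5191, 0.1061, 0.1347]
tool_rot: [3.141, 0.0, 2.36]
wrist_force: [1.0, 0.2, -0.1]
opening: 0.0856
grasp_force: 0.0
```

Call:
send_rows(
  deltas=[
    {"travel": [0.036,0.009,0],"yaw": 0,"gripper": -1},
    {"travel": [0.036,0.009,0],"yaw": 0,"gripper": -1},
    {"travel": [0.036,0.009,0],"yaw": 0,"gripper": -1},
    {"travel": [0.036,0.009,0],"yaw": 0,"gripper": -1},
    {"travel": [0.036,0.009,0],"yaw": 0,"gripper": -1},
  ],
)

```text
time_s: 20.35
eef_pos: [0.4236, 0.2653, 0.1348]
tool_rot: [3.141, 0.0, 2.361]
wrist_force: [1.1, 0.4, 0.4]
opening: 0.0856
grasp_force: 0.0
```

Call:
send_rows(
  deltas=[
    {"travel": [0.036,0.009,0],"yaw": 0,"gripper": -1},
    {"travel": [0.03,0.008,0],"yaw": 0,"gripper": -1},
    {"travel": [0.014,0.004,0],"yaw": 0,"gripper": -1},
    {"travel": [0,0,0],"yaw": 0,"gripper": -1},
    {"travel": [0,0,0],"yaw": 0,"gripper": -1},
  ],
)

```text
time_s: 20.85
eef_pos: [0.3832, 0.3349, 0.1346]
tool_rot: [-3.142, 0.0, 2.358]
wrist_force: [-0.4, -0.7, -0.3]
opening: 0.0858
grasp_force: 0.0
```

```bash
python3 -c "
from look import *
to(382,335,2.36)
r=shot('top','pics/t5.png')
print(blob(r,338,168,30,85,255,.075,70)[0], 'b on pad')"
```

```text
pos [0.3832 0.3349 0.1346] yaw 2.358 tool dx,dy at yaw 2.36 [ 0.0009 -0.0007] tool turn -0.002 open 0.0858 t 20.85
[ 6.093e+02 -4.500e+01  6.110e+01  4.800e+01 -4.000e-01] b on pad
```

View pics/t5.png

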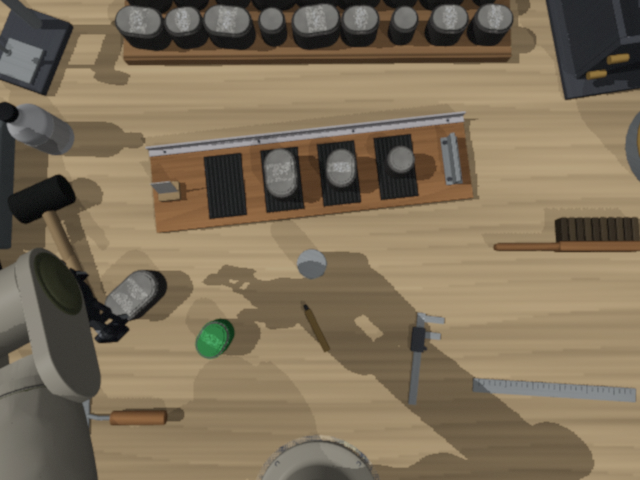

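paver_b stands at (341,168) on the second pad, and paver_d at (135,296) is free under the gripper. Descend on it.

Call:
send_rows(
  deltas=[
    {"travel": [0.001,-0.001,0.03],"yaw": 0,"gripper": -1},
    {"travel": [0,0,0.03],"yaw": 0,"gripper": -1},
    {"travel": [0,0,0.03],"yaw": 0,"gripper": -1},
    {"travel": [0,0,0.02],"yaw": 0,"gripper": -1},
    {"travel": [0,0,0.011],"yaw": 0,"gripper": -1},
  ],
)

```text
time_s: 21.4
eef_pos: [0.3814, 0.3341, 0.0121]
tool_rot: [-3.139, -0.001, 2.356]
wrist_force: [0.0, -0.5, -0.3]
opening: 0.0855
grasp_force: 0.0
```

Call:
send_rows(
  deltas=[
    {"travel": [0,0,0],"yaw": 0,"gripper": 1},
    {"travel": [0,0,0],"yaw": 0,"gripper": 1},
    {"travel": [0,0,0],"yaw": 0,"gripper": 1},
    {"travel": [0,0,0],"yaw": 0,"gripper": 1},
    {"travel": [0,0,0],"yaw": 0,"gripper": 1},
  ],
  grip_force=75,
)

```text
time_s: 21.9
eef_pos: [0.382, 0.3353, 0.0151]
tool_rot: [3.14, 0.001, 2.357]
wrist_force: [-0.6, -4.6, 7.4]
opening: 0.0601
grasp_force: 83.7
```

Call:
send_rows(
  deltas=[
    {"travel": [0,0,-0.01],"yaw": 0,"gripper": 1},
    {"travel": [0,0,-0.025],"yaw": 0,"gripper": 1},
    {"travel": [0,0,-0.035],"yaw": 0,"gripper": 1},
    {"travel": [0,0,-0.04],"yaw": -0.1,"gripper": 1},
    {"travel": [0,0,0],"yaw": -0.13,"gripper": 1},
  ],
)

```text
time_s: 22.4
eef_pos: [0.3833, 0.3368, 0.1291]
tool_rot: [3.133, 0.005, 2.591]
wrist_force: [1.3, 0.7, -8.5]
opening: 0.0599
grasp_force: 84.4
```

Call:
send_rows(
  deltas=[
    {"travel": [0,0,0],"yaw": -0.13,"gripper": 1},
    {"travel": [0,0,0],"yaw": -0.13,"gripper": 1},
    {"travel": [0,0,0],"yaw": -0.13,"gripper": 1},
    {"travel": [0,0,0],"yaw": -0.13,"gripper": 1},
    {"travel": [0,0,0],"yaw": -0.13,"gripper": 1},
  ],
)

```text
time_s: 22.9
eef_pos: [0.3808, 0.3353, 0.1238]
tool_rot: [-3.142, -0.001, -3.041]
wrist_force: [-0.8, -0.0, -8.1]
opening: 0.0595
grasp_force: 84.3
```

```bash
python3 -c "
from look import *
to(587,171,3.247)"
```

```text
pos [0.3808 0.3353 0.1238] yaw -3.041 tool dx,dy at yaw 3.247 [-0.1878 -0.1851] tool turn -6.288 open 0.0595 t 22.9
```

Call:
send_rows(
  deltas=[
    {"travel": [-0.02,-0.02,0],"yaw": 0,"gripper": 1},
    {"travel": [-0.027,-0.027,0],"yaw": 0,"gripper": 1},
    {"travel": [-0.027,-0.027,0],"yaw": 0,"gripper": 1},
    {"travel": [-0.027,-0.027,0],"yaw": 0,"gripper": 1},
    {"travel": [-0.027,-0.027,0],"yaw": 0,"gripper": 1},
  ],
)

```text
time_s: 23.4
eef_pos: [0.5214, 0.2191, 0.1238]
tool_rot: [3.141, -0.001, -3.046]
wrist_force: [1.2, 0.4, -7.9]
opening: 0.0597
grasp_force: 84.4
```

Call:
send_rows(
  deltas=[
    {"travel": [-0.027,-0.027,0],"yaw": 0,"gripper": 1},
    {"travel": [-0.02,-0.02,0],"yaw": 0,"gripper": 1},
    {"travel": [-0.013,-0.011,0],"yaw": 0,"gripper": 1},
    {"travel": [0,0,0],"yaw": 0,"gripper": 1},
    {"travel": [0,0,0],"yaw": 0,"gripper": 1},
  ],
)

```text
time_s: 23.9
eef_pos: [0.5854, 0.1682, 0.1234]
tool_rot: [3.141, -0.001, -3.047]
wrist_force: [0.1, 0.5, -8.3]
opening: 0.0596
grasp_force: 84.5
```

```bash
python3 -c "
from look import *
to(587,171,3.247)"
```

```text
pos [0.5854 0.1682 0.1234] yaw -3.047 tool dx,dy at yaw 3.247 [-0.0018  0.0026] tool turn -6.294 open 0.0596 t 23.9
```

Call:
send_rows(
  deltas=[
    {"travel": [-0.001,0.002,0.025],"yaw": -0.01,"gripper": 1},
    {"travel": [0,0,0.025],"yaw": 0,"gripper": 1},
    {"travel": [0,0,0.02],"yaw": 0,"gripper": 1},
    {"travel": [0,0,0.01],"yaw": 0,"gripper": 1},
    {"travel": [0,0,0.004],"yaw": 0,"gripper": 1},
  ],
)

```text
time_s: 24.4
eef_pos: [0.5861, 0.1708, 0.039]
tool_rot: [3.141, -0.002, -3.036]
wrist_force: [-0.6, -0.5, -7.6]
opening: 0.0599
grasp_force: 84.3
```

Call:
send_rows(
  deltas=[
    {"travel": [0,0,0.002],"yaw": 0,"gripper": 1},
    {"travel": [0,0,0.001],"yaw": 0,"gripper": 1},
    {"travel": [0,0,0.001],"yaw": 0,"gripper": 1},
    {"travel": [0,0,0],"yaw": 0,"gripper": 1},
    {"travel": [0,0,0],"yaw": 0,"gripper": 1},
  ],
)

```text
time_s: 24.9
eef_pos: [0.587, 0.1703, 0.0359]
tool_rot: [-3.142, 0.0, -3.036]
wrist_force: [0.9, -0.7, -7.0]
opening: 0.0599
grasp_force: 84.3
```

Call:
send_rows(
  deltas=[
    {"travel": [0,0,0.001],"yaw": 0,"gripper": 1},
    {"travel": [0,0,0.001],"yaw": 0,"gripper": 1},
    {"travel": [0,0,0],"yaw": 0,"gripper": 1},
  ],
)

```text
time_s: 25.2
eef_pos: [0.5871, 0.1703, 0.0351]
tool_rot: [-3.141, 0.001, -3.036]
wrist_force: [-4.4, -1.0, 4.4]
opening: 0.06
grasp_force: 85.9
```

Paver_d is in contact. Release, lift, and back off over the bench (tool +x is world −x).

Call:
send_rows(
  deltas=[
    {"travel": [0,0,0],"yaw": 0,"gripper": 0},
    {"travel": [0,0,0],"yaw": 0,"gripper": -1},
    {"travel": [0,0,0],"yaw": 0,"gripper": -1},
    {"travel": [0,0,0],"yaw": 0,"gripper": -1},
    {"travel": [0,0,-0.02],"yaw": 0,"gripper": -1},
  ],
)

```text
time_s: 25.7
eef_pos: [0.5857, 0.1701, 0.0518]
tool_rot: [3.141, -0.004, -3.037]
wrist_force: [-0.4, 0.9, 0.9]
opening: 0.0851
grasp_force: 0.0
```

Call:
send_rows(
  deltas=[
    {"travel": [0,0,-0.04],"yaw": 0,"gripper": -1},
    {"travel": [0,0,-0.04],"yaw": 0,"gripper": -1},
    {"travel": [0.02,0.02,-0.02],"yaw": 0,"gripper": -1},
    {"travel": [0.03,0.03,0],"yaw": 0,"gripper": -1},
    {"travel": [0.03,0.03,0],"yaw": 0,"gripper": -1},
  ],
)

```text
time_s: 26.2
eef_pos: [0.4983, 0.242, 0.1544]
tool_rot: [3.141, 0.002, -3.038]
wrist_force: [0.3, 1.1, 0.5]
opening: 0.0855
grasp_force: 0.0
```

Call:
send_rows(
  deltas=[
    {"travel": [0.03,0.03,0],"yaw": 0,"gripper": -1},
    {"travel": [0.03,0.03,0],"yaw": 0,"gripper": -1},
    {"travel": [0.03,0.03,0],"yaw": 0,"gripper": -1},
    {"travel": [0.02,0.02,0],"yaw": 0,"gripper": -1},
    {"travel": [0,0,0],"yaw": 0,"gripper": -1},
  ],
)

```text
time_s: 26.7
eef_pos: [0.3758, 0.3411, 0.154]
tool_rot: [3.141, 0.0, -3.033]
wrist_force: [0.5, -0.6, 0.2]
opening: 0.0854
grasp_force: 0.0
```

```bash
python3 -c "
from look import *
r=shot('top','pics/t6.png');shot('scene','pics/s6.png',(150,130,470,370))
P=dict(a=(621,-151),b=(609.6,-43.7),c=(598,63.6),d=(587.1,170.8))
for n,u,v,s in(('a',400,160,20),('b',341,168,27),('c',281,173,32),('d',224,180,38)):
  q,m=blob(r,u,v,s,85,255,.075,70)
  c=max(cv2.findContours(m,0,1)[0],key=cv2.contourArea)
  ys,xs=np.nonzero(cv2.drawContours(np.zeros_like(m),[c],-1,255,-1))
  p=ray(r,np.c_[xs,ys].astype(float),.075);w,V=np.linalg.eigh(np.cov(p.T))
  print(n,q,np.round(q[:2]-P[n],1),'pca yaw',round(np.arctan(V[1,1]/V[0,1]),3),np.round(p.mean(0)*1000-P[n],1))
"
```

```text
a [ 623.9 -151.7   41.5   40.8   -0.8] [ 2.9 -0.7] pca yaw -0.691 [ 2.9 -1.1]
b [ 6.093e+02 -4.500e+01  6.110e+01  4.800e+01 -3.000e-01] [-0.3 -1.3] pca yaw -0.063 [-0.4 -1.5]
c [601.1  62.7  83.1  52.4   4.9] [ 3.1 -0.9] pca yaw 0.091 [ 2.7 -0.6]
d [596.5 164.2 134.4 118.7  89.6] [ 9.4 -6.6] pca yaw 0.114 [16.2  1. ]
```

View pics/s6.png

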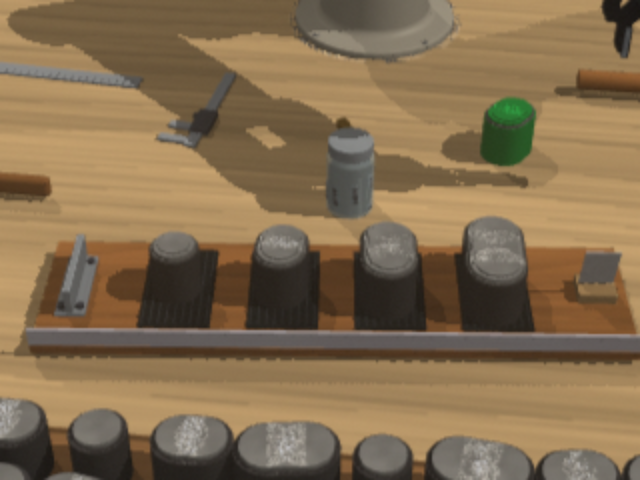

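All four stand upright in size order, and the jar is still in place. paver_b's yaw and the paver_d reading (its mask caught the rail) need a closer look.

```bash
python3 -c "
from h import *
from look import env
r=env.get_image('top');i=r['image']
cv2.imwrite('pics/z6.png',cv2.resize(i[125:235,190:440],None,fx=3.2,fy=3.2,interpolation=cv2.INTER_CUBIC)[:,:,::-1])
hsv=cv2.cvtColor(i,cv2.COLOR_RGB2HSV)
for n,u,v,s,t in(('b',341,168,24,30),('c',281,173,24,32),('d',224,180,26,35)):
 for lo in(65,80,95,110):
  m=((hsv[...,2]>lo)&(hsv[...,1]<70)).astype(np.uint8)*255;w=np.zeros_like(m);w[v-t:v+t,u-s:u+s]=255
  m=cv2.morphologyEx(cv2.morphologyEx(m&w,cv2.MORPH_OPEN,np.ones((3,3))),cv2.MORPH_CLOSE,np.ones((7,7)))
  c=max(cv2.findContours(m,0,1)[0],key=cv2.contourArea)
  ys,xs=np.nonzero(cv2.drawContours(np.zeros_like(m),[c],-1,255,-1))
  p=ray(r,np.c_[xs,ys].astype(float),.075);ww,V=np.linalg.eigh(np.cov(p.T))
  print(n,lo,rect(r,m,.075),round(np.arctan(V[1,1]/V[0,1]),3),np.round(np.sqrt(ww)*4000))
"
```

```text
b 65 [ 6.085e+02 -4.410e+01  6.660e+01  4.970e+01 -5.000e-01] -0.076 [53. 69.]
b 80 [ 6.084e+02 -4.500e+01  6.290e+01  4.800e+01 -4.000e-01] -0.051 [51. 65.]
b 95 [ 6.102e+02 -4.410e+01  5.940e+01  4.620e+01 -5.000e-01] -0.054 [48. 62.]
b 110 [610.1 -46.7  45.7  45.5 -45. ] 0.058 [42. 51.]
c 65 [600.7  62.4  86.6  55.1   7.2] 0.088 [58. 90.]
c 80 [601.3  62.8  83.9  52.7   4.9] 0.087 [56. 88.]
c 95 [601.1  63.3  80.3  50.4   4.6] 0.081 [53. 84.]
c 110 [603.5  62.8  71.1  48.8   4.2] 0.108 [48. 72.]
d 65 [594.1 172.3 119.5  64.9   5.3] 0.113 [ 64. 130.]
d 80 [594.5 174.3 116.   64.7   3.1] 0.11 [ 62. 128.]
d 95 [595.1 175.5 113.3  64.6   1.8] 0.114 [ 59. 128.]
d 110 [ 5.974e+02  1.775e+02  1.062e+02  6.450e+01 -4.000e-01] 0.114 [ 53. 126.]
```

View pics/z6.png

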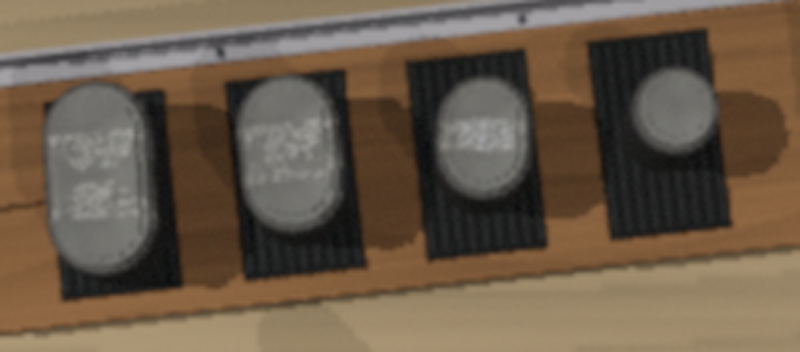

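The crop confirms paver_b at crop (483,138) is turned about 0.16 rad from its pad, while paver_c (290,153) and paver_d (101,178) look square. I will regrasp paver_b and turn it.

Call:
send_rows(
  deltas=[
    {"travel": [0,0,0],"yaw": 0.085,"gripper": -1},
    {"travel": [0,0,0],"yaw": 0.08,"gripper": -1},
    {"travel": [0,0,0],"yaw": 0,"gripper": -1},
  ],
)

```text
time_s: 27.15
eef_pos: [0.379, 0.3386, 0.1535]
tool_rot: [-3.142, 0.0, 3.079]
wrist_force: [0.3, 0.6, -0.2]
opening: 0.085
grasp_force: 0.0
```

```bash
python3 -c "
from look import *
to(609.5,-45,3.085)
r=env.get_image('top');i=r['image'];hsv=cv2.cvtColor(i,cv2.COLOR_RGB2HSV)
m=((hsv[...,2]>75)&(hsv[...,1]<45)).astype(np.uint8)*255
m[:151]=0;m[:,:202]=0;m[:,242:]=0;m[214:]=0
m=cv2.morphologyEx(cv2.morphologyEx(m,cv2.MORPH_CLOSE,np.ones((3,3))),cv2.MORPH_OPEN,np.ones((9,9)))
print(rect(r,m,.075),cv2.boundingRect(m), 'target 587,171; crop ctr',ray(r,[[221.6,180.6]],.075))
"
```

```text
pos [0.379  0.3386 0.1535] yaw 3.079 tool dx,dy at yaw 3.085 [-0.2519 -0.3699] tool turn -0.006 open 0.085 t 27.15
[588.3 169.7 103.3  56.2   3.1] (204, 151, 33, 58) target 587,171; crop ctr [[0.58614668 0.16657667]]
```

paver_d is within 3 mm of its pad's centre. Move to paver_b.

Call:
send_rows(
  deltas=[
    {"travel": [-0.015,-0.02,0],"yaw": 0,"gripper": -1},
    {"travel": [-0.024,-0.035,0],"yaw": 0,"gripper": -1},
    {"travel": [-0.024,-0.035,0],"yaw": 0,"gripper": -1},
    {"travel": [-0.024,-0.035,0],"yaw": 0,"gripper": -1},
    {"travel": [-0.024,-0.035,0],"yaw": 0,"gripper": -1},
  ],
)

```text
time_s: 27.7
eef_pos: [0.4802, 0.1708, 0.1537]
tool_rot: [3.142, 0.0, 3.083]
wrist_force: [0.9, 0.9, 0.4]
opening: 0.0851
grasp_force: 0.0
```

Call:
send_rows(
  deltas=[
    {"travel": [-0.024,-0.035,0],"yaw": 0,"gripper": -1},
    {"travel": [-0.024,-0.035,0],"yaw": 0,"gripper": -1},
    {"travel": [-0.024,-0.035,0],"yaw": 0,"gripper": -1},
    {"travel": [-0.024,-0.035,0],"yaw": 0,"gripper": -1},
    {"travel": [-0.024,-0.035,0],"yaw": 0,"gripper": -1},
  ],
)

```text
time_s: 28.2
eef_pos: [0.5893, -0.0113, 0.1536]
tool_rot: [-3.142, 0.0, 3.083]
wrist_force: [1.0, 0.5, -1.5]
opening: 0.0853
grasp_force: 0.0
```

Call:
send_rows(
  deltas=[
    {"travel": [-0.015,-0.025,0],"yaw": 0,"gripper": -1},
    {"travel": [-0.006,-0.01,0],"yaw": 0,"gripper": -1},
    {"travel": [0,0,0],"yaw": 0,"gripper": -1},
    {"travel": [0,0,0],"yaw": 0,"gripper": -1},
  ],
)

```text
time_s: 28.6
eef_pos: [0.607, -0.0443, 0.1535]
tool_rot: [3.141, -0.0, 3.083]
wrist_force: [0.4, 0.6, -0.2]
opening: 0.0853
grasp_force: 0.0
```

```bash
python3 -c "
from look import *
to(609.5,-45,3.085)"
```

```text
pos [ 0.607  -0.0443  0.1535] yaw 3.083 tool dx,dy at yaw 3.085 [-0.0025 -0.0005] tool turn -0.002 open 0.0853 t 28.6
```

Call:
send_rows(
  deltas=[
    {"travel": [-0.002,0,0.03],"yaw": 0,"gripper": -1},
    {"travel": [0,0,0.03],"yaw": 0,"gripper": -1},
    {"travel": [0,0,0.03],"yaw": 0,"gripper": -1},
    {"travel": [0,0,0.02],"yaw": 0,"gripper": -1},
    {"travel": [0,0,0.008],"yaw": 0,"gripper": -1},
  ],
)

```text
time_s: 29.1
eef_pos: [0.6081, -0.0435, 0.0339]
tool_rot: [3.141, -0.003, 3.084]
wrist_force: [1.5, -0.8, 0.3]
opening: 0.0853
grasp_force: 0.0
```

Call:
send_rows(
  deltas=[
    {"travel": [0,0,0],"yaw": 0,"gripper": 1},
    {"travel": [0,0,0],"yaw": 0,"gripper": 1},
    {"travel": [0,0,0],"yaw": 0,"gripper": 1},
    {"travel": [0,0,0],"yaw": 0,"gripper": 1},
    {"travel": [0,0,0],"yaw": 0,"gripper": 1},
  ],
  grip_force=60,
)

```text
time_s: 29.6
eef_pos: [0.6105, -0.045, 0.0376]
tool_rot: [-3.141, 0.003, 3.082]
wrist_force: [0.1, 3.2, 7.3]
opening: 0.0525
grasp_force: 64.3
```

Call:
send_rows(
  deltas=[
    {"travel": [0,0,-0.005],"yaw": 0,"gripper": 1},
    {"travel": [0,0,-0.003],"yaw": -0.04,"gripper": 1},
    {"travel": [0,0,0],"yaw": -0.06,"gripper": 1},
    {"travel": [0,0,0],"yaw": -0.06,"gripper": 1},
    {"travel": [0,0,0],"yaw": 0,"gripper": 1},
  ],
)

```text
time_s: 30.1
eef_pos: [0.6091, -0.0452, 0.0437]
tool_rot: [3.141, -0.001, -3.041]
wrist_force: [0.1, 0.2, -5.0]
opening: 0.0521
grasp_force: 63.3
```

```bash
python3 -c "
from look import *
to(610,-44,3.247)"
```

```text
pos [ 0.6091 -0.0452  0.0437] yaw -3.041 tool dx,dy at yaw 3.247 [-0.001   0.0011] tool turn -6.288 open 0.0521 t 30.1
```

Opening is now 52.1 mm, so the flats are aligned. Set down.

Call:
send_rows(
  deltas=[
    {"travel": [-0.001,0.001,0.003],"yaw": 0,"gripper": 1},
    {"travel": [0,0,0.002],"yaw": 0,"gripper": 1},
    {"travel": [0,0,0.001],"yaw": 0,"gripper": 1},
    {"travel": [0,0,0],"yaw": 0,"gripper": 1},
  ],
)

```text
time_s: 30.5
eef_pos: [0.6102, -0.044, 0.0377]
tool_rot: [3.141, -0.0, -3.042]
wrist_force: [-0.8, -0.1, -1.5]
opening: 0.0524
grasp_force: 63.7
```

Call:
send_rows(
  deltas=[
    {"travel": [0,0,0.001],"yaw": 0,"gripper": 1},
    {"travel": [0,0,0],"yaw": 0,"gripper": 1},
  ],
)

```text
time_s: 30.7
eef_pos: [0.6102, -0.0441, 0.0376]
tool_rot: [3.142, -0.0, -3.042]
wrist_force: [-5.6, 0.3, 6.9]
opening: 0.0523
grasp_force: 64.6
```

Call:
send_rows(
  deltas=[
    {"travel": [0,0,0],"yaw": 0,"gripper": 0},
    {"travel": [0,0,0],"yaw": 0,"gripper": -1},
    {"travel": [0,0,0],"yaw": 0,"gripper": -1},
    {"travel": [0,0,0],"yaw": 0,"gripper": -1},
    {"travel": [0,0,-0.02],"yaw": 0,"gripper": -1},
  ],
)

```text
time_s: 31.2
eef_pos: [0.609, -0.0439, 0.0545]
tool_rot: [3.14, -0.004, -3.042]
wrist_force: [0.2, -0.2, 1.1]
opening: 0.0854
grasp_force: 0.0
```

Call:
send_rows(
  deltas=[
    {"travel": [0,0,-0.04],"yaw": 0,"gripper": -1},
    {"travel": [0,0,-0.04],"yaw": 0,"gripper": -1},
    {"travel": [0.02,-0.02,-0.02],"yaw": 0,"gripper": -1},
    {"travel": [0.03,-0.03,0],"yaw": 0,"gripper": -1},
    {"travel": [0.03,-0.03,0],"yaw": 0,"gripper": -1},
  ],
)

```text
time_s: 31.7
eef_pos: [0.5381, -0.1326, 0.1573]
tool_rot: [-3.141, 0.002, -3.04]
wrist_force: [-0.1, -1.1, 0.0]
opening: 0.0854
grasp_force: 0.0
```

Call:
send_rows(
  deltas=[
    {"travel": [0.03,-0.03,0],"yaw": 0,"gripper": -1},
    {"travel": [0.03,-0.03,0],"yaw": 0,"gripper": -1},
    {"travel": [0.03,-0.03,0],"yaw": 0,"gripper": -1},
    {"travel": [0.02,-0.02,0],"yaw": 0,"gripper": -1},
    {"travel": [0,0,0],"yaw": 0,"gripper": -1},
  ],
)

```text
time_s: 32.2
eef_pos: [0.4387, -0.2547, 0.1568]
tool_rot: [-3.141, 0.0, -3.045]
wrist_force: [-0.4, 0.2, 0.2]
opening: 0.0856
grasp_force: 0.0
```

```bash
python3 -c "
from look import *
P=dict(a=(621,-151),b=(609.6,-43.7),c=(598,63.6),d=(587.1,170.8))
r=env.get_image('top');i=r['image'];hsv=cv2.cvtColor(i,cv2.COLOR_RGB2HSV)
for n,x0,x1,y0 in(('a',380,420,140),('b',315,366,140),('c',257,306,140),('d',202,242,151)):
  m=((hsv[...,2]>75)&(hsv[...,1]<45)).astype(np.uint8)*255
  m[:y0]=0;m[:,:x0]=0;m[:,x1:]=0;m[214:]=0
  m=cv2.morphologyEx(cv2.morphologyEx(m,cv2.MORPH_CLOSE,np.ones((5,5))),cv2.MORPH_OPEN,np.ones((9,9)))
  c=max(cv2.findContours(m,0,1)[0],key=cv2.contourArea)
  ys,xs=np.nonzero(cv2.drawContours(np.zeros_like(m),[c],-1,255,-1))
  p=ray(r,np.c_[xs,ys].astype(float),.075);w,V=np.linalg.eigh(np.cov(p.T));q=rect(r,m,.075)
  print(n,q,np.round(q[:2]-P[n],1),round(np.arctan(V[1,1]/V[0,1]),3))
print(blob(r,312,264,22,85,255,.092,70)[0],'jar')
cv2.imwrite('pics/f.png',i[:,:,::-1])"
```

```text
a [ 623.9 -151.7   41.5   40.8   -0.8] [ 2.9 -0.7] -0.759
b [ 6.093e+02 -4.500e+01  6.110e+01  4.800e+01 -3.000e-01] [-0.3 -1.3] 0.072
c [6.002e+02 6.270e+01 8.110e+01 5.340e+01 1.000e-01] [ 2.2 -0.9] 0.099
d [588.3 170.3 102.7  55.3   0.6] [ 1.2 -0.5] 0.059
[437.    7.7  51.7  51.6  89.7] jar
```

View pics/f.png

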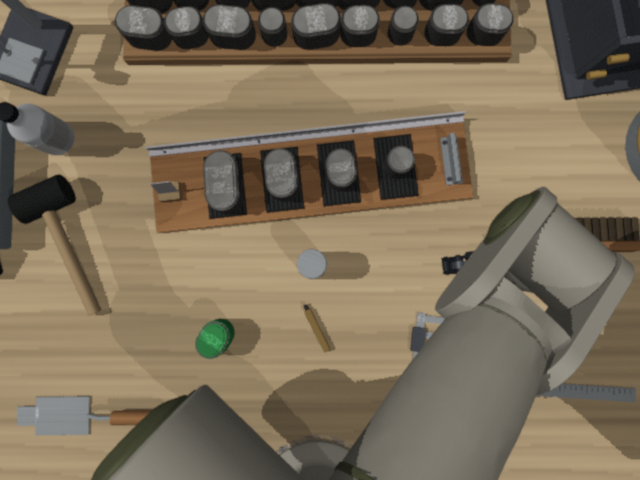

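All four pavers are on their pads, at (400,160), (341,168), (281,173) and (222,181). They are within 3 mm of centre and about 0.05 rad of square, the jar at (312,264) has not moved, and the arm is clear.

```bash
python3 -c "
from workcell import env
print(env.finish_job())"
```

```text
the job is handed in; nothing more can be done
None
```

The job is handed in, result not reported back: all four pavers stand upright on the pads in size order from the end stop, within about 3 mm of centre and about 0.05 rad of square by my last measurement, after I regrasped paver_b to straighten it; the jar was not disturbed.

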